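Restock the tin dispenser and serve the short-dated tins

TASK

Load every tin on the counter into the sloping lane of the dispenser from its open upper end, the yellow tins before the blue ones, each lying across the lane with its red lid towards the red-painted side wall. Once all are in, serve the two yellow tins one at a time: squeeze the trigger right through its pressure point to the end of the second stage, let it go, and move the tin that rolls out from the trough into the customer's white tray before squeezing for the next. The blue tins stay in the lane, the trigger is left released, and the other things on the counter stay where they are.

Things in the scene. Friction and masses are not known exactly. Their poses are not given: they have to be found in the camera images.
- yellow1_center (a point): Short-dated tin, a closed cylinder of 42 mm diameter and 70 mm length, 0.06 kg, lying on its side at any heading; a yellow label runs round its middle and one end has a red lid. This point is the tin's centre; the x axis runs along the tin towards the red lid.
- yellow1_lid (a point): Centre of the red lid's face, 35 mm along x from yellow1_center.
- yellow2_center (a point): Short-dated tin, a closed cylinder of 42 mm diameter and 70 mm length, 0.06 kg, lying on its side at any heading; a yellow label runs round its middle and one end has a red lid. This point is the tin's centre; the x axis runs along the tin towards the red lid.
- yellow2_lid (a point): Centre of the red lid's face, 35 mm along x from yellow2_center.
- blue1_center (a point): Ordinary tin, a closed cylinder of 42 mm diameter and 70 mm length, 0.06 kg, lying on its side at any heading; a blue label runs round its middle and one end has a red lid. This point is the tin's centre; the x axis runs along the tin towards the red lid. One to three blue tins are there, the others are absent.
- blue1_lid (a point): Centre of the red lid's face, 35 mm along x from blue1_center.
- blue2_center (a point): Ordinary tin, a closed cylinder of 42 mm diameter and 70 mm length, 0.06 kg, lying on its side at any heading; a blue label runs round its middle and one end has a red lid. This point is the tin's centre; the x axis runs along the tin towards the red lid. One to three blue tins are there, the others are absent.
- blue2_lid (a point): Centre of the red lid's face, 35 mm along x from blue2_center.
- blue3_center (a point): Ordinary tin, a closed cylinder of 42 mm diameter and 70 mm length, 0.06 kg, lying on its side at any heading; a blue label runs round its middle and one end has a red lid. This point is the tin's centre; the x axis runs along the tin towards the red lid. One to three blue tins are there, the others are absent.
- blue3_lid (a point): Centre of the red lid's face, 35 mm along x from blue3_center.
- dispenser: Fixed tin dispenser; origin on the counter under the gate, mid-lane; y horizontally up the lane, x across it to the red-painted side wall, z up. Lane 82 mm wide, sloping 0.33 rad: floor 31.5 mm high at y = 0, +0.343 mm per mm of y, to its open end at y = 260 mm. Side walls 28 mm above the floor. Base plate 10 mm high from x = -85 to 46, y = -115 to 262 mm.
- lane_mouth (a point): Mid-lane point on the floor (104 mm high, y = 213 mm) of the open-topped mouth, flared to 50 mm above the floor from y = 155 to 245 mm. A tin laid in here across the lane rolls down to queue at the gate: centre of the first at y about 15 mm, then one every 40 mm; with four queued there is still room to lay in the fifth here. Axes as the dispenser's.
- trough (a point): Flat floor (12 mm high, y = -83 mm) of the pick-up trough, under the centre of a dispensed tin, which lies across it against two black end stops (36 mm high, 58 mm open between them for a finger); side walls 30 mm high. Axes as the dispenser's. Each full squeeze and release sends one tin here; the next moves up to the gate on release.
- tray: Customer's white tray, fixed: open box 150 mm (x) by 170 mm (y), walls 45 mm high, walls and floor 4 mm thick. Origin: centre of its underside.
- trigger_face (a point): Orange trigger blade of the upright grip at the dispenser's lower end: 22 mm wide (x), 10 mm thick (y), 24 to 114 mm above the counter, hinged at its foot. This point: middle of its outer face, on the trough's side (+y), 85 mm up; squeezed, it moves towards -y (dispenser's axes), 10 mm in the first stage, 8 mm in the second.
- backstrap_face (a point): Outer face (at y = -225 mm), 85 mm up, of the grip's fixed black backstrap, a post 16 mm thick (y), 26 mm wide (x), 120 mm high, beyond the trigger from the trough. Distance trigger_face to here: 60 mm at rest, 50 mm at the pressure point, 42 mm fully squeezed; two fingers can take both from above. Axes as the dispenser's.
- first_stage (a joint): Trigger's light first stage: 0 at rest, 0.16 rad at the pressure point (1 to 5 N at trigger_face). It opens nothing.
- second_stage (a joint): Trigger's second stage beyond the pressure point: stays 0 until about 10 N at trigger_face, 0.125 rad when fully squeezed (about 13 N). It works the gate, two steel cross rollers: from about 0.10 rad the first tin rolls out while the next is held back. Both stages spring back when let go.
- sharpening_steel: Sharpening steel with red handle, 320 mm long, lying. Bystander, to be left alone; origin: under its middle.
- cleaver: Cleaver with wooden handle, 310 mm long, lying. Bystander, to be left alone; origin: under its middle.
- shaker: Seasoning jar, 50 mm diameter, 100 mm high. Bystander, to be left alone; origin: under its middle.
- mustard: Amber jar, 56 mm diameter, 120 mm high. Bystander, to be left alone; origin: under its middle.
- dish: Steel bowl, 110 mm diameter, 45 mm high. Bystander, to be left alone; origin: under its middle.

How it is judged:
By the outcome, as a careful person would: the job done as asked, in the order asked, and still so for the second after the job is handed in, with the robot touching nothing.
Of blue1, blue2, blue3 only 1 to 3 are there at a start; the rules pass over those that are not, and their reading is None.
At some moment in a run one of yellow1, yellow2, blue1, blue2, blue3 may be knocked a few centimetres aside while the robot is not near it.
Once in a run the grip may slacken for a moment while it holds something.
It also fails if it takes over 210 s, if anything falls off the work surface, if the arm or the gripper's body presses on something with over 40 N, if the wrist force passes 120 N, or if a joint passes its speed limit or range.

ROBOT

A 6-joint arm with a two-finger parallel gripper is mounted at the origin on the work surface. World frame = base frame: x ahead of the robot, y to its left, z up, the work surface at z = 0. Lengths are in m, angles in rad, forces in N, time in s.
With the tool pointing down it reaches from about 0.25 to 0.775 m from the base axis. Payload 4 kg.
Tool frame: the origin (TCP) lies on the centre line of the jaws, within the pads' length; the fingertips stand 14 mm ahead of it and the grasp point (between the pads) lies 5 mm behind it; x points along the fingers, z is the direction in which the jaws open and shut, and the axes are right-handed (so a half turn about x gives the same grasp; the last joint's range is limited). The gripper opens to 94 mm and grips with 3 to 60 N. Pads are 16 mm wide; open, the fingers measure 119 mm over their backs; the gripper's body (75 mm by 177 mm) begins 78 mm behind the grasp point.
Start: joints at [1.232, 0.087, 1.371, -0, 1.684, -0.103], TCP at [0.129, 0.535, 0.192] pointing down, gripper open.
Joint ranges: [-3.1, 3.1], [-0.76, 2.03], [0.27, 2.55], [-1.08, 4.22], [0.17, 2.65], [-2.57, 2.57]. Speed limits (rad/s): [2.79, 2.79, 3.14, 3.14, 3.14, 3.14].

INTERFACE

Orientations are given as [roll, pitch, yaw] about the fixed x, y, z axes, in that order (R = Rz(yaw) Ry(pitch) Rx(roll)).
In Python, from station import manip, eoat, planner, readout, camera gives the robot as it stands. The module is installed in compiled form; this text tells all that it offers. Calls block until the motion is done:
- manip.move_ptp(position, orientation): joint-space move of the TCP to a pose.
- manip.move_l(position, v=0.15, rot=None, stop_force=None): straight line of the TCP; rot=None keeps the orientation; v is the mean speed in m/s. With stop_force (N) it stops when the force on the tool has changed by that much, and returns True; else False.
- manip.move_j(angles): joint-space move.
- eoat.command_gripper(opening): finger opening in m; the grip force is fixed at half the most; returns when the fingers have stopped.
- manip.sleep(seconds).
- planner.solve_ik(position, orientation): joint angles nearest the present ones, or None.
- readout.get_obs(): the state.
- camera(name): name is "scene" or "top" or "wrist"; returns a dict with "color" (420x560x3 uint8, red, green, blue), "range_z" (420x560 float32, m along the optical axis (not along the pixel's ray), 0 where there is no reading), "mtx" (3x3 intrinsics, pixels), "k1" (the pictures are not rectified: a ray, as slopes to the right and down, at radius r is drawn at 1 + k1 r^2 times it, then the intrinsics apply), "rvec" (rotation vector, rad) and "tvec" (3), from world to camera coordinates, as OpenCV has them. Camera axes: x right, y down, z forward; pixel columns grow to the right and rows downward; lengths in m; the calibration is good to about 2 mm. A picture is of the moment at which its call begins.
A pose or a line that the arm cannot do raises manip.Unreachable and nothing moves.
- manip.sign_off(): hands the job in, once; it reports no verdict.
The state is a dict: "time_s": time; "joint_pos": joint angles; "dq": joint speeds; "joint_efforts": joint torques, N m; "eef_pos": TCP position; "tool_rot": TCP orientation; "contact_force": force on the tool from outside, world axes, zero at the start; "torque": the same for the moment, N m; "finger_gap": finger opening in m.
Only numpy, scipy, OpenCV 4.12 (cv2) and the standard library are available. Lean on these libraries where they do the work, as an engineer would, in place of code of your own. Each camera call takes 0.05 s, during which the arm holds its last target. There are 200 camera calls.

## Working session

There is one attempt and no reset: what is moved stays moved. The work goes in short steps, each a Python script; the robot and the scene stay as the last script left them, time stands still between calls to the robot, and variables do not carry over. Pictures are saved under pics/ and viewed, about 12 in all and at most 16, crops included, and the job is handed in when it is done.

```bash
mkdir -p pics; cat > h.py <<'E'
import numpy as np, cv2
from station import manip, eoat, planner, readout, camera
def snap(cam,fn):
    c=camera(cam); cv2.imwrite('pics/'+fn+'.png',c['color'][:,:,::-1]); np.savez('pics/'+fn,**c); return c
def load(fn): return dict(np.load('pics/'+fn+'.npz'))
def world(c,u,v,z=None,d=None):
    """pixel arrays -> world; z: plane height, else depth image"""
    M=c['mtx']; u=np.atleast_1d(u).astype(float); v=np.atleast_1d(v).astype(float)
    xd=(u-M[0,2])/M[0,0]; yd=(v-M[1,2])/M[1,1]; x,y=xd.copy(),yd.copy()
    for _ in range(10):
        f=1+float(c['k1'])*(x*x+y*y); x,y=xd/f,yd/f
    R=cv2.Rodrigues(c['rvec'])[0]; t=c['tvec'].reshape(3)
    r=np.stack([x,y,np.ones_like(x)],-1)
    o=-R.T@t; rw=r@R
    if z is None:
        s=c['range_z'][v.astype(int),u.astype(int)] if d is None else d
    else: s=(z-o[2])/rw[:,2]
    return o+rw*np.asarray(s)[:,None]
E
python3 - <<'E'
from h import *
a=snap('top','top0');b=snap('scene','scene0')
for c in(a,b):
    R=cv2.Rodrigues(c['rvec'])[0]; print(-R.T@c['tvec'].reshape(3),R[2],c['k1'])
print(readout.get_obs())
E
```

```text
[0.4014327  0.05477908 1.59507709] [ 0.10921854 -0.01914563 -0.99383336] -0.022350010629857146
[ 1.34966716 -0.00564284  1.0674756 ] [-0.62222021  0.03017707 -0.78226041] -0.12607107590662162
{'time_s': 0.1, 'joint_pos': array([ 1.23190161e+00,  8.78891211e-02,  1.37205192e+00, -2.09409734e-05,
        1.68356491e+00, -1.03093137e-01]), 'dq': array([ 0.00095995, -0.00227369, -0.00475357,  0.0007254 , -0.00061823,
       -0.00092627]), 'joint_efforts': array([ 3.29289287e-03, -3.41253018e+01, -3.03302264e+01,  7.20062549e-02,
        3.03897355e-02, -8.47782985e-05]), 'eef_pos': array([0.12833669, 0.53431315, 0.19124281]), 'tool_rot': array([ 3.04937686,  1.56888291, -1.89881604]), 'contact_force': array([ 1.130824  , -0.08893674, -0.0154861 ]), 'torque': array([0.02081966, 0.02349683, 0.00288001]), 'finger_gap': 0.09415082322086349}
```

View pics/top0.png

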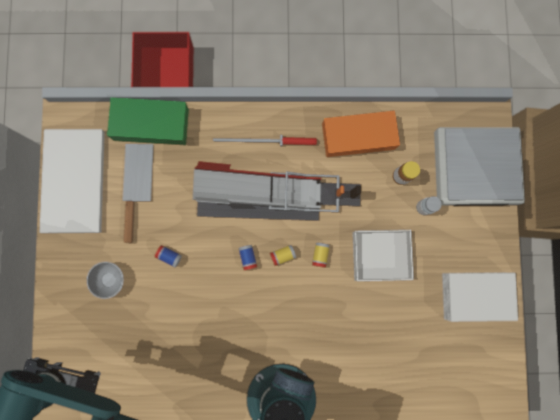

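View pics/scene0.png

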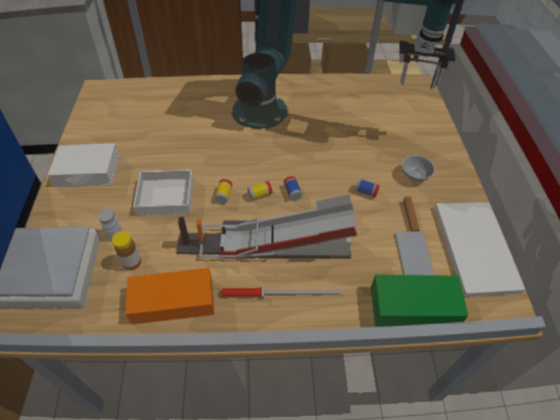

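```bash
python3 - <<'E'
from h import *
c=load('top0'); im=c['color'][:,:,::-1]
cr=im[145:230,180:375]; cv2.imwrite('pics/cropd.png',cv2.resize(cr,None,fx=4,fy=4,interpolation=cv2.INTER_CUBIC))
hsv=cv2.cvtColor(c['color'],cv2.COLOR_RGB2HSV)
H,S,V=cv2.split(hsv)
roi=np.zeros(H.shape,bool); roi[235:280,140:345]=1
col={'yel':(H>22)&(H<35)&(S>170),'blue':(H>105)&(H<130)&(S>120),'red':((H<8)|(H>172))&(S>150)}
for k,m in col.items():
    n,l,st,ce=cv2.connectedComponentsWithStats(((m&roi)*255).astype('uint8'))
    for i in range(1,n):
        if st[i,4]>8:
            v,u=np.where(l==i); w=world(c,u,v)
            print(k,st[i,4],ce[i].round(1),'depth',np.median(w,0).round(4),'mean@z.038',world(c,ce[i,0],ce[i,1],z=.036)[0].round(4), 'max z',w[:,2].max().round(3))
# table check
print(world(c,[200,330],[300,300]).round(4))
E
```

```text
blue 141 [246.9 255.9] depth [0.4262 0.0998 0.0396] mean@z.038 [0.4267 0.1002 0.036 ] max z 1.595
blue 141 [167.7 256.2] depth [0.4275 0.3363 0.0402] mean@z.038 [0.4271 0.3375 0.036 ] max z 1.595
red 20 [157.9 251. ] depth [0.4424 0.3659 0.0391] mean@z.038 [0.4427 0.3669 0.036 ] max z 0.049
red 28 [273.2 258.4] depth [0.4198 0.0219 0.0397] mean@z.038 [0.4186 0.0212 0.036 ] max z 0.047
red 27 [318.8 264.4] depth [ 0.401  -0.1154  0.039 ] mean@z.038 [ 0.3997 -0.1156  0.036 ] max z 0.046
red 29 [249.8 267. ] depth [0.3935 0.0909 0.0399] mean@z.038 [0.3934 0.0917 0.036 ] max z 0.046
[[ 0.2946  0.2436  0.0033]
 [ 0.2913 -0.1524 -0.0016]]
```

View pics/cropd.png

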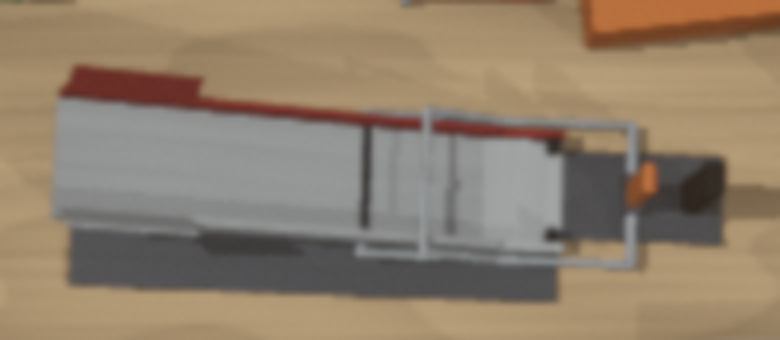

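```bash
python3 - <<'E'
from h import *
c=load('top0')
p=world(c,[197,319.25],[216.5,220.25],z=.01); print(p)
d=p[0]-p[1]; yaw=np.arctan2(d[1],d[0])-np.pi/2; print(np.linalg.norm(d[:2]),yaw)
R=np.array([[np.cos(yaw),-np.sin(yaw)],[np.sin(yaw),np.cos(yaw)]])
o=(p[:,:2]-(R@np.array([[-.085,.262],[-.085,-.115]]).T).T); print(o)
o=o.mean(0)
# wrist look from above at the dispenser, TCP above lane/trough/grip
o2=readout.get_obs()
for dy,nm in((.17,'w_mouth'),(-.1,'w_grip')):
    t=o+R@[-.05,dy]
    y=yaw
    for z in (.42,.38,.34):
        try: 
            manip.move_ptp([t[0],t[1],z],[np.pi,np.pi/2,-1.9+1.9+0]); break
        except manip.Unreachable: print('unr',z)
    cc=snap('wrist',nm); Rc=cv2.Rodrigues(cc['rvec'])[0]; print(readout.get_obs()['eef_pos'],readout.get_obs()['tool_rot'],-Rc.T@cc['tvec'].reshape(3),Rc[2],Rc[0])
print(readout.get_obs()['time_s'],readout.get_obs()['joint_pos'])
E
```

```text
[[ 0.54848071  0.25406691  0.01      ]
 [ 0.53515446 -0.12206233  0.01      ]]
0.376365242124449 -0.035415174851365805
[[ 0.62415058 -0.01077846]
 [ 0.62417305 -0.0101441 ]]
unr 0.42
unr 0.38
unr 0.34
[0.12834907 0.53437232 0.19140561] [ 3.04555568  1.56914592 -1.90263173] [0.05983041 0.55186269 0.38422994] [ 0.24132226 -0.05906385 -0.96864598] [ 0.2336536   0.97231931 -0.00107687]
unr 0.42
unr 0.38
unr 0.34
[0.12837969 0.53445105 0.1915235 ] [ 3.03081559  1.56938252 -1.91739384] [0.0598379  0.55188499 0.38437714] [ 0.24141304 -0.05880035 -0.96863939] [ 2.33653442e-01  9.72319620e-01 -7.90539807e-04]
0.2 [ 1.23189019e+00  8.77499078e-02  1.37164866e+00  1.09435508e-05
  1.68360785e+00 -1.03084467e-01]
```

```bash
cat >> h.py <<'E'
O=np.array([.6242,-.0105]); YAW=-.0354
RD=np.array([[np.cos(YAW),-np.sin(YAW)],[np.sin(YAW),np.cos(YAW)]])
def D(x,y,z=None):
    p=O+RD@[x,y]; return p if z is None else np.array([p[0],p[1],z])
def invD(p): return (np.asarray(p)[:,:2]-O)@RD
def tins(c,roi=(140,345,232,285)):
    """-> list (colour, centre xy, heading) of tins lying on the counter, top camera"""
    H,S,V=cv2.split(cv2.cvtColor(c['color'],cv2.COLOR_RGB2HSV)); m0=np.zeros(H.shape,bool); m0[roi[2]:roi[3],roi[0]:roi[1]]=1
    def comps(m,a):
        n,l,st,ce=cv2.connectedComponentsWithStats(((m&m0)*255).astype('uint8'))
        return [world(c,ce[i,0],ce[i,1],z=.037)[0][:2] for i in range(1,n) if st[i,4]>a]
    reds=comps(((H<8)|(H>172))&(S>150),10); out=[]
    for k,m in (('yellow',(H>23)&(H<34)&(S>190)),('blue',(H>105)&(H<130)&(S>120))):
        for p in comps(m,40):
            r=[q for q in reds if .02<np.linalg.norm(q-p)<.05]
            r=min(r,key=lambda q:np.linalg.norm(q-p)) if r else None
            out.append((k,p.round(4),None if r is None else round(float(np.arctan2(*(r-p)[::-1])),3)))
    return out
def ori(phi): return [0,np.pi/2,(phi+np.pi)%(2*np.pi)-np.pi]
E
python3 - <<'E'
from h import *
c=load('top0')
H,S,V=cv2.split(cv2.cvtColor(c['color'],cv2.COLOR_RGB2HSV)); print(H[254,318:325],S[254,318:325],H[258,340],S[258,340])
print(tins(c))
for z in(.3,.26,.22):print(z,[planner.solve_ik(list(D(*p,z)),ori(np.pi/2+YAW)) is not None for p in((0,.213),(0,0),(0,-.2),(-.1,.2),(-.1,-.15))])
for p,nm in (((-.09,-.15),'wg'),((-.09,.15),'wm')):
    for z in (.32,.3,.28,.26,.24,.22):
        try: manip.move_ptp(list(D(*p,z)),ori(np.pi/2+YAW)); break
        except manip.Unreachable: pass
    print(z,readout.get_obs()['joint_pos'].round(2)); cc=snap('wrist',nm); R=cv2.Rodrigues(cc['rvec'])[0]; print(-R.T@cc['tvec'].reshape(3))
print(tins(snap('top','top1')),readout.get_obs()['time_s'])
E
```

```text
[25 25 25 25 25 25 25] [138 135 137 139 145 147 146] 18 87
[('blue', array([0.4266, 0.1001]), -2.891), ('blue', array([0.4271, 0.3373]), 1.084)]
0.3 [True, True, True, True, True]
0.26 [True, True, True, True, True]
0.22 [True, True, True, True, True]
0.32 [-0.39  0.1   1.1   0.    1.94 -1.93]
[ 0.45856363 -0.15361054  0.51289297]
0.32 [ 0.16  0.12  1.09 -0.    1.94 -1.38]
[0.4691929  0.14493628 0.51294676]
[('blue', array([0.4278, 0.3368]), 1.102)] 4.35
```

View pics/wg.png

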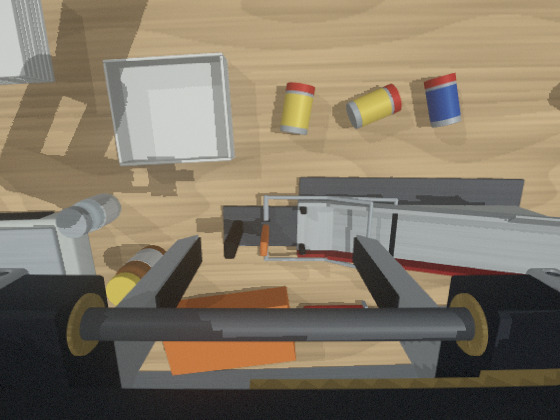

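View pics/wm.png

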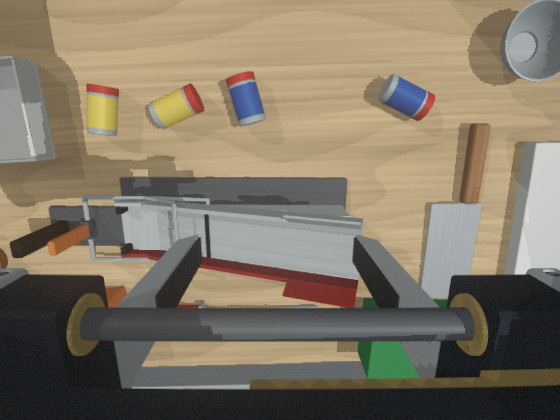

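```bash
python3 - <<'E'
from h import *
np.set_printoptions(suppress=True,precision=4)
for n,px in (('wm',[(121,178),(346,178)]),('wg',[(299,178),(522,180)])):
    c=load(n); p=world(c,*np.array(px).T,z=.01); print(n,p,invD(p))
c=load('wg')
v,u=np.mgrid[185:275,215:320]; w=world(c,u.ravel(),v.ravel()); d=invD(w)
g={}
for x0 in np.arange(-.07,.07,.01):
    row=[]
    for y0 in np.arange(-.25,-.1,.01):
        s=(abs(d[:,0]-x0)<.005)&(abs(d[:,1]-y0)<.005); row.append('%3d'%(1000*w[s,2].max()) if s.any() else ' --')
    print('%+.2f'%x0,' '.join(row))
# bar rows
for v0 in (200,205,215,225,235,245,255): 
    uu=np.arange(255,276); ww=world(c,uu,np.full(21,v0)); dd=invD(ww); i=ww[:,2].argmax(); print(v0,uu[i],dd[i],ww[i,2])
cv2.imwrite('pics/cropg.png',cv2.resize(c['color'][170:290,200:420,::-1],None,fx=3.6,fy=3.6,interpolation=cv2.INTER_CUBIC))
E
```

```text
wm [[ 0.5367 -0.115   0.01  ]
 [ 0.5505  0.2556  0.01  ]] [[-0.0837 -0.1075]
 [-0.0831  0.2633]]
wg [[ 0.5369 -0.1195  0.01  ]
 [ 0.5523  0.2532  0.01  ]] [[-0.0833 -0.112 ]
 [-0.0812  0.261 ]]
-0.07   1   1   1   3   2   2   1   1   2   3   2   2   2   2  11
-0.06   2   2   2   1   2   3   1   2  26  27  26  26  26  25  26
-0.05   2   2   3   2   1   2   2   1  28  26  26  26  26  25  31
-0.04   2  13  10  13  10  13  13   9  27  25  13  13  13  13  37
-0.03   1  13  14  14  13  13  15  15  27  25  14  14  14  14  38
-0.02   2  13  15  14  14  13  13  14  34  29  14  14  15  14  14
-0.01   2  14  14 121 122  15  13  14 115 114  14  14  13  14  14
+0.00   2  13  15 122 122  15  14  14 116 115  14  14  14  14  14
+0.01   2  14  13 121 121  14  15  14 115 114  14  14  14  14  13
+0.02   2  13  --  --  13  14  14  14  --  15  15  14  14  13  15
+0.03   2   2  --  11  13  14  14  13  --  23  14  14  15  14  38
+0.04   2  --  --   1   2   2   2   2  27  27   2   1   2  14  37
+0.05   1  --  --   2   2   3   2   1  27  27  26  26  26  26  30
+0.06   2   2   1   2   1   2   3   2  25  25  24  25  25  25  24
+0.07   1   1   2   1   2   2   1   3   2   2   2   2   2   2   3
200 264 [-0.0499 -0.1691] 0.025826592052332786
205 265 [-0.0417 -0.1676] 0.026284357021398697
215 265 [-0.025  -0.1677] 0.026996320572675925
225 264 [-0.0118 -0.169 ] 0.039388949771050286
235 263 [-0.0119 -0.1685] 0.0880511312301509
245 261 [-0.0072 -0.1701] 0.11587846128551549
255 262 [ 0.0076 -0.1689] 0.11582408678445322
```

View pics/cropg.png

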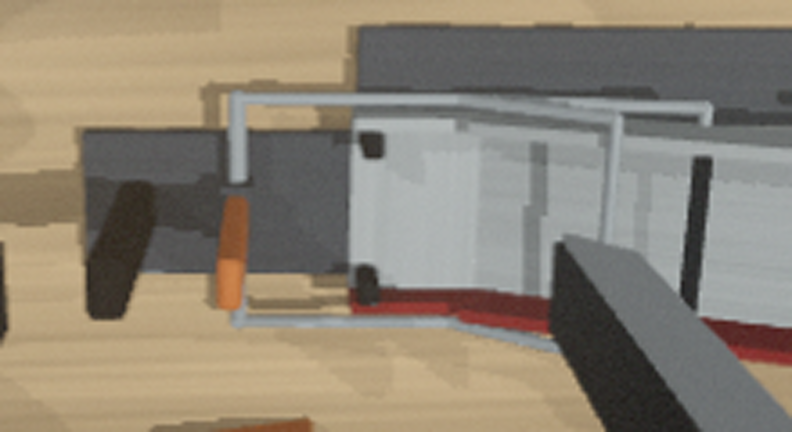

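```bash
sed -i "s/(H>23)&(H<34)&(S>190)/(H>22)\&(H<33)\&(S>115)/; s/O=np.array(\[.6242/O=np.array([.6250/" h.py
cat >> h.py <<'E'
WROI=(55,460,40,160)
def look(nm):
    manip.move_ptp(list(D(-.09,.15,.32)),ori(np.pi/2+YAW)); return tins(snap('wrist',nm),WROI)
E
python3 - <<'E'
from h import *
print(*tins(load('top0')),sep='\n'); print(*tins(load('wm'),WROI),sep='\n')
E
```

```text
('yellow', array([ 0.4299, -0.0102]), 1.916)
('yellow', array([ 0.4328, -0.1216]), 2.959)
('blue', array([0.4266, 0.1001]), -2.891)
('blue', array([0.4271, 0.3373]), 1.084)
('yellow', array([ 0.4328, -0.0088]), 1.955)
('yellow', array([ 0.4338, -0.1145]), 2.977)
('blue', array([0.4267, 0.3391]), 1.031)
('blue', array([0.4253, 0.1034]), -2.845)
```

```bash
cat >> h.py <<'E'
def choose(p,h,q,hq):
    best=None
    for s in (1,-1):
        w=0
        for xy,a in((p,h),(q,hq)):
            q6=(np.arctan2(xy[1],xy[0])-(a+s*np.pi/2)+np.pi)%(2*np.pi)-np.pi; w=max(w,abs(q6))
        if best is None or w<best[0]: best=(w,s)
    return best[1]
def grab(p,h,s,z=.023,op=.07):
    o=ori(h+s*np.pi/2); eoat.command_gripper(op)
    manip.move_ptp([p[0],p[1],.16],o); manip.move_l([p[0],p[1],z],v=.12)
    eoat.command_gripper(.02); manip.move_l([p[0],p[1],.2],v=.15)
    g=readout.get_obs()['finger_gap']; print('gap',round(g,4),'t',readout.get_obs()['time_s']); return g
def over(s,x=0,y=.213):
    manip.move_ptp(list(D(x,y,.25)),ori(YAW+s*np.pi/2))
    manip.move_l(list(D(x,y,.175)),v=.12)
def drop(x=0,y=.213,up=.25):
    hit=manip.move_l(list(D(x,y,.136+.343*(y-.213))),v=.06,stop_force=8); print('hit',hit,'gap',readout.get_obs()['finger_gap'])
    eoat.command_gripper(.056); manip.move_l(list(D(x,y,.175)),v=.08); manip.move_l(list(D(x,y,up)),v=.15)
E
python3 - <<'E'
from h import *
p,h=np.array([.4315,-.0095]),1.935
s=choose(p,h,D(0,.213),YAW); print(s)
grab(p,h,s); over(s); c=snap('wrist','held1'); print(readout.get_obs())
E
```

```text
-1
gap 0.0197 t 9.425
{'time_s': 12.2667, 'joint_pos': array([2.24173173e-01, 3.47120874e-01, 1.09235660e+00, 4.11796684e-06,
       1.69942702e+00, 1.83046832e+00]), 'dq': array([ 1.87599229e-04, -3.98533052e-03, -8.43295127e-03,  7.99800427e-04,
        8.84252147e-06, -5.80813234e-04]), 'joint_efforts': array([-2.52717629e-02, -4.42299271e+01, -2.98113978e+01, -4.66591824e-03,
       -7.52545916e-02, -1.39650515e-04]), 'eef_pos': array([0.63324965, 0.20243844, 0.17659789]), 'tool_rot': array([1.83198703, 1.56810817, 0.22569241]), 'contact_force': array([-0.12700398,  0.11962948, -0.18440384]), 'torque': array([-0.00586694,  0.16668951, -0.01604251]), 'finger_gap': 0.01973491691958181}
```

View pics/held1.png

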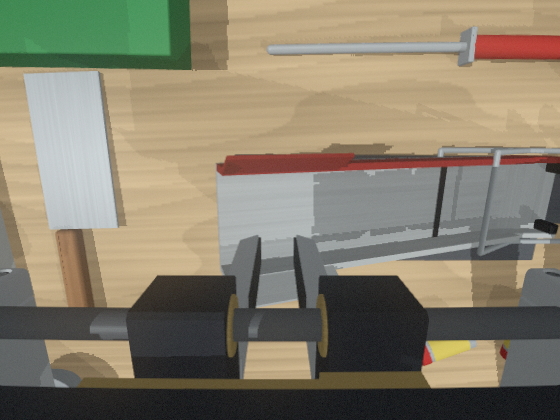

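```bash
python3 - <<'E'
from h import *
manip.move_l(list(D(0,.213,.25)),v=.15)
print(*look('wl2'),sep='\n')
print(readout.get_obs()['time_s'])
p=[.4315,-.0095]
manip.move_ptp([p[0],p[1],.2],ori(1.935-np.pi/2)); 
eoat.command_gripper(.07); snap('wrist','hov'); print(readout.get_obs()['eef_pos'],readout.get_obs()['tool_rot'],readout.get_obs()['joint_pos'])
E
```

```text
('yellow', array([ 0.4356, -0.0078]), 1.95)
('yellow', array([ 0.4339, -0.1147]), 2.948)
('blue', array([0.4263, 0.3391]), 1.019)
('blue', array([0.4252, 0.1036]), -2.847)
15.6667
[ 0.43148704 -0.00952594  0.20001022] [-0.25330278  1.57075407  0.11081745] [-1.53603969e-01 -1.81595119e-01  1.61317877e+00  1.11521137e-05
  1.70996821e+00 -5.17722651e-01]
```

View pics/hov.png

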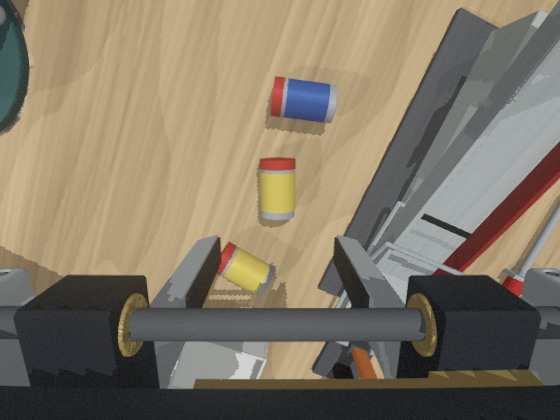

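```bash
sed -i "s/eoat.command_gripper(.02); manip/eoat.command_gripper(.02); print('gap0',readout.get_obs()['finger_gap'],readout.get_obs()['eef_pos'].round(4)); manip/" h.py
python3 - <<'E'
from h import *
p,h=np.array([.433,-.0085]),1.94
if grab(p,h,-1,z=.020)>.035: over(-1); print(readout.get_obs()['finger_gap'])
snap('wrist','held2')
E
```

```text
gap0 0.03084449214396923 [ 0.4326 -0.0087  0.0202]
gap 0.0311 t 21.3917
```

View pics/held2.png

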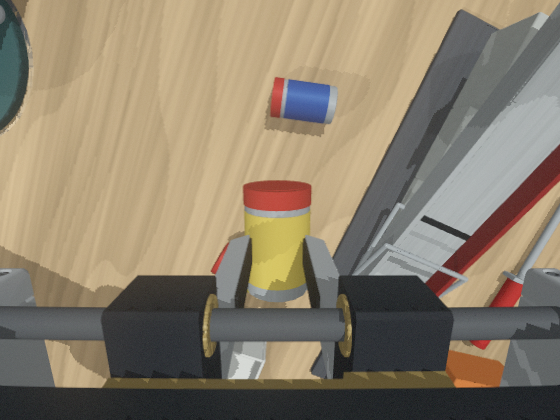

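```bash
python3 - <<'E'
from h import *
np.set_printoptions(suppress=True,precision=4)
c=load('held2'); print(readout.get_obs()['eef_pos'],readout.get_obs()['finger_gap'],readout.get_obs()['contact_force'])
for u,v in ((277,230),(277,262),(277,275),(277,188),(248,188),(305,188),(240,246),(315,246),(240,265),(315,265)): print(u,v,world(c,u,v))
c=load('wl2');print(world(c,np.array([300,400]),np.array([20,140])))
E
```

```text
[ 0.4324 -0.0084  0.1987] 0.03118982622625007 [0.9872 0.8653 0.0353]
277 230 [[0.4284 0.0063 0.2205]]
277 262 [[ 0.4355 -0.0121  0.2216]]
277 275 [[ 0.4383 -0.0194  0.2228]]
277 188 [[0.4199 0.028  0.2123]]
248 188 [[0.4039 0.0213 0.2097]]
305 188 [[0.4357 0.0337 0.21  ]]
240 246 [[ 0.4113 -0.0065  0.2315]]
315 246 [[0.4499 0.0087 0.2319]]
240 265 [[ 0.414  -0.0052  0.2567]]
315 265 [[0.4472 0.0076 0.2565]]
[[0.3119 0.1861 0.0007]
 [0.4929 0.3454 0.0014]]
```

```bash
python3 - <<'E'
from h import *
np.set_printoptions(suppress=True,precision=4)
c=load('hov')
for v in range(232,262,3):
    u=np.r_[195:225,335:365]; w=world(c,u,np.full(u.shape,v)); s=w[:,2]>.1; print(v,w[s,2].min() if s.any() else 0, u[s])
cv2.imwrite('pics/crophov.png',cv2.resize(load('held2')['color'][170:310,190:370,::-1],None,fx=4,fy=4,interpolation=cv2.INTER_CUBIC))
E
```

```text
232 0.39297967589924493 [205]
235 0.21211982589320613 [213 214 215 216 217 336 337 338 339 340]
238 0.21480214932844144 [203 204 205 206 207 208 209 210 211 212 213 214 215 216 217 218 219 335
 336 337 338 339 340 341 342 343 344 345 346 347 348 349 350 351]
241 0.2156349097150588 [197 198 199 200 201 202 203 204 205 206 207 208 209 210 211 212 213 214
 215 216 217 218 219 335 336 337 338 339 340 341 342 343 344 345 346 347
 348 349 350 351 352 353 354 355 356 357]
244 0.21695772582285713 [195 196 197 198 199 200 201 202 203 204 205 206 207 208 209 210 211 212
 213 214 215 216 217 218 219 335 336 337 338 339 340 341 342 343 344 345
 346 347 348 349 350 351 352 353 354 355 356 357 358 359]
247 0.21553298969457818 [195 196 197 198 199 200 201 202 203 204 205 206 207 208 209 210 211 212
 213 214 215 216 217 218 219 335 336 337 338 339 340 341 342 343 344 345
 346 347 348 349 350 351 352 353 354 355 356 357 358 359 360 361 362]
250 0.214334966118433 [195 196 197 198 199 200 201 202 203 204 205 206 207 208 209 210 211 212
 213 214 215 216 217 218 219 220 335 336 337 338 339 340 341 342 343 344
 345 346 347 348 349 350 351 352 353 354 355 356 357 358 359 360 361 362
 363 364]
253 0.21339100619420784 [195 196 197 198 199 200 201 202 203 204 205 206 207 208 209 210 211 212
 213 214 215 216 217 218 219 220 335 336 337 338 339 340 341 342 343 344
 345 346 347 348 349 350 351 352 353 354 355 356 357 358 359 360 361 362
 363 364]
256 0.21421575354919434 [195 196 197 198 199 200 201 202 203 204 205 206 207 208 209 210 211 212
 213 214 215 216 217 218 219 220 335 336 337 338 339 340 341 342 343 344
 345 346 347 348 349 350 351 352 353 354 355 356 357 358 359 360 361 362
 363 364]
259 0.2158447219884967 [195 196 197 198 199 200 201 202 203 204 205 206 207 208 209 210 211 212
 213 214 215 216 217 218 219 220 335 336 337 338 339 340 341 342 343 344
 345 346 347 348 349 350 351 352 353 354 355 356 357 358 359 360 361 362
 363 364]
```

View pics/crophov.png

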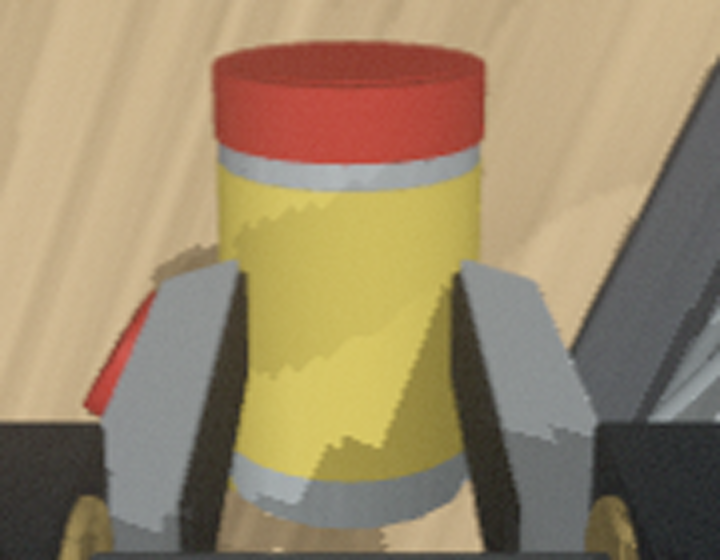

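```bash
python3 - <<'E'
s=open('h.py').read()
s=s.replace("manip.move_l([p[0],p[1],z],v=.12)","manip.move_l([p[0],p[1],.02],v=.12); print('touch',manip.move_l([p[0],p[1],z-.028],v=.06,stop_force=6))")
s=s.replace(".136+.343*(y-.213)",".108+.343*(y-.213)").replace("D(x,y,.175)","D(x,y,.155)").replace("D(x,y,.25)","D(x,y,.22)")
open('h.py','w').write(s)
E
python3 - <<'E'
from h import *
p=[.4325,-.0085]
manip.move_l(p+[.0215],v=.1); eoat.command_gripper(.07)
print('touch',manip.move_l(p+[-.005],v=.05,stop_force=6)); eoat.command_gripper(.02)
print(readout.get_obs()['finger_gap'],readout.get_obs()['eef_pos'])
manip.move_l(p+[.2],v=.15); print(readout.get_obs()['finger_gap'])
if readout.get_obs()['finger_gap']>.035:
    over(-1); print(readout.get_obs()['finger_gap'],readout.get_obs()['time_s'])
    snap('wrist','held3'); 
E
```

```text
touch False
0.04099096391484409 [ 0.43266695 -0.00849011 -0.00483359]
0.04102382222487518
0.04126935961117701 29.6083
```

View pics/held3.png

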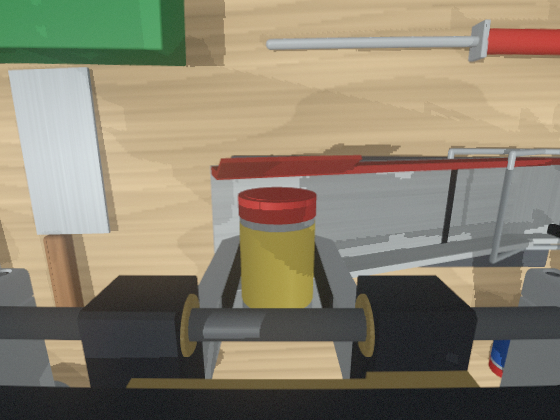

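```bash
cat >> h.py <<'E'
def heldlid(nm):
    "dispenser coords of held tin's lid seen by wrist camera (expect lid x~.035 if centred)"
    c=snap('wrist',nm); H,S,V=cv2.split(cv2.cvtColor(c['color'],cv2.COLOR_RGB2HSV))
    m=((H<8)|(H>172))&(S>130); m[:,:225]=0; m[:,330:]=0; m[:180]=0; m[310:]=0
    v,u=np.where(m); w=world(c,u,v); d=invD(w); k=w[:,2]>.14
    r=[len(v),np.percentile(d[k,0],[2,98]).round(4),np.percentile(d[k,1],[2,98]).round(4),np.percentile(w[k,2],[2,98]).round(4)] if k.any() else [len(v)]
    print('lid',*r); return r
E
python3 - <<'E'
from h import *
print(readout.get_obs()['eef_pos'],invD([readout.get_obs()['eef_pos']]));heldlid('held3b')
E
```

```text
[0.63321967 0.20246157 0.15649598] [[0.00067725 0.21311906]]
lid 2503 [0.0292 0.0403] [0.1945 0.2326] [0.1724 0.205 ]
```

```bash
python3 - <<'E'
from h import *
manip.move_l(list(D(-.004,.213,.155)),v=.1)
drop(x=-.004)
print(*look('wl4'),sep='\n',flush=True); c=load('pics/../wl4')
print(readout.get_obs()['time_s'])
E
python3 - <<'E'
import sys; sys.path.insert(0,'.')
import os; os.chdir('.')
from h import *
c=load('wl4'); cv2.imwrite('pics/v12.png',c['color'][:,:,::-1])
E
```

```text
hit False gap 0.041122957705993175
('yellow', array([ 0.4316, -0.1289]), 2.433)
('blue', array([0.4264, 0.339 ]), 1.015)
('blue', array([ 0.4355, -0.0824]), -2.616)Traceback (most recent call last):
  File "<stdin>", line 4, in <module>
  File "h.py", line 5, in load
    def load(fn): return dict(np.load('pics/'+fn+'.npz'))
                              ~~~~~~~^^^^^^^^^^^^^^^^^^^
    fid = stack.enter_context(open(os.fspath(file), "rb"))
                              ~~~~^^^^^^^^^^^^^^^^^^^^^^^
FileNotFoundError: [Errno 2] No such file or directory: 'pics/pics/../wl4.npz'
```

View pics/wl4.png

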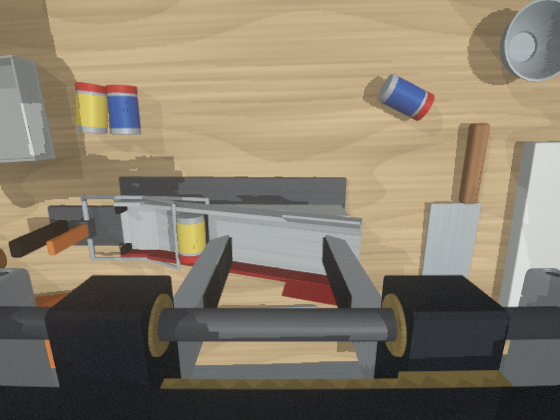

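```bash
python3 - <<'E'
from h import *
c=load('wl4')
w=world(c,[91,92,122,124,91,124],[88,109,90,112,84,87],z=.037)[:,:2]; print(w.round(4))
h=np.arctan2(*(w[0]-w[1])[::-1]); hb=np.arctan2(*(w[2]-w[3])[::-1]); print(h,hb)
p=np.array([.4316,-.1270]); 
t=lambda : print(readout.get_obs()['time_s'],readout.get_obs()['finger_gap'])
t()
eoat.command_gripper(.094)
phi=h if abs(np.arctan2(p[1],p[0])-h)<2.4 else h-np.pi
manip.move_ptp([p[0],p[1],.12],ori(h-np.pi)); print(readout.get_obs()['joint_pos'].round(2))
manip.move_l([p[0],p[1],.03],v=.12); print(manip.move_l([p[0],p[1],-.006],v=.06,stop_force=6))
eoat.command_gripper(.05); t()
manip.move_l([p[0],p[1],.08],v=.12); t()
q=[.432,.03]
manip.move_l(q+[.08],v=.15);manip.move_l(q+[-.0055],v=.1,stop_force=8);eoat.command_gripper(.09);manip.move_l(q+[.12],v=.15)
print(*look('wl5'),sep='\n'); t()
E
```

```text
[[ 0.4    -0.1237]
 [ 0.4294 -0.1273]
 [ 0.4049 -0.0782]
 [ 0.4357 -0.0799]
 [ 0.3946 -0.1227]
 [ 0.4009 -0.0746]]
3.017816649356795 3.086818679483314
35.6333 0.055946387895313
[-0.41 -0.11  1.71  0.    1.54 -0.29]
False
39.8583 0.06997139673584994
40.725 0.07034410336891812
('yellow', array([0.4331, 0.0226]), 2.981)
('blue', array([0.4267, 0.3389]), 1.019)
('blue', array([ 0.4353, -0.0823]), 3.068)
45.6417 0.09018065637197901
```

```bash
cat >> h.py <<'E'
def load_tin(p,h,nm):
    s=choose(p,h,D(0,.213),YAW)
    if grab(p,h,s)<.035: print('NO GRASP'); return
    over(s); g=readout.get_obs()['finger_gap']; print('gap',g)
    r=heldlid(nm)
    return s,r
E
python3 - <<'E'
from h import *
print(load_tin([.432,.024],2.985,'held5'))
E
```

```text
touch False
gap0 0.04149448130108336 [ 0.4322  0.024  -0.0048]
gap 0.0415 t 52.6833
gap 0.041029563496325784
lid 316 [0.0083 0.056 ] [0.1824 0.2438] [0.1406 0.2206]
(1, [316, array([0.0083, 0.056 ]), array([0.1824, 0.2438]), array([0.1406, 0.2206])])
```

```bash
python3 - <<'E'
from h import *
drop()
l=look('wl6'); print(*l,sep='\n')
print(readout.get_obs()['time_s'])
p=[.427,.3380]
print(load_tin(p,1.05,'held6'))
E
```

```text
hit False gap 0.04157270966527383
('blue', array([0.4262, 0.3391]), 1.017)
('blue', array([ 0.4354, -0.0825]), 3.073)
59.4833
touch False
gap0 0.04175827532535495 [ 0.4271  0.3382 -0.0047]
gap 0.0416 t 66.0
gap 0.041616774825818395
lid 2507 [0.0268 0.0385] [0.1963 0.2344] [0.1714 0.2043]
(-1, [2507, array([0.0268, 0.0385]), array([0.1963, 0.2344]), array([0.1714, 0.2043])])
```

View pics/wl6.png

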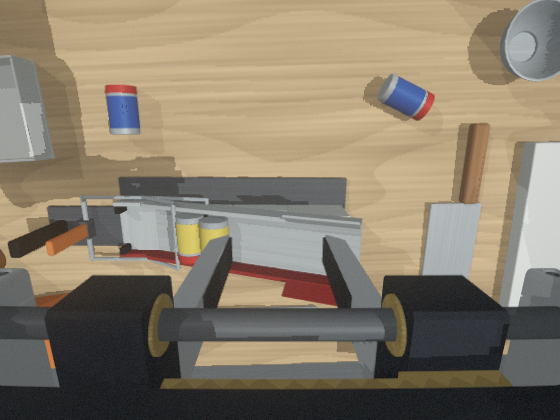

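```bash
python3 - <<'E'
from h import *
manip.move_l(list(D(-.003,.213,.155)),v=.1); drop(x=-.003)
l=look('wl7'); print(*l,sep='\n')
p=[b for b in l if b[0]=='blue' and abs(b[1][1]+.0825)<.05][0]
print(load_tin([p[1][0]-.001,p[1][1]-.0035],p[2],'held7'))
drop()
print(*look('wl8'),sep='\n'); print(readout.get_obs()['time_s'])
E
```

```text
hit False gap 0.04177337478651207
('blue', array([ 0.4354, -0.0824]), 3.064)
touch False
gap0 0.041470122972689386 [ 0.4346 -0.086  -0.0048]
gap 0.0415 t 80.35
gap 0.04121446129907635
lid 306 [0.0092 0.0561] [0.1821 0.2436] [0.1403 0.2175]
(1, [306, array([0.0092, 0.0561]), array([0.1821, 0.2436]), array([0.1403, 0.2175])])
hit False gap 0.04120951455956279

86.8917
```

View pics/wl8.png

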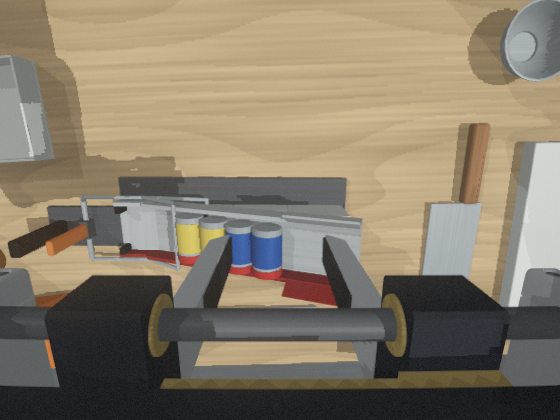

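```bash
cat >> h.py <<'E'
def squeeze():
    eoat.command_gripper(.094); o=ori(YAW-np.pi/2)
    manip.move_ptp(list(D(0,-.2035,.2)),o); print('touch',manip.move_l(list(D(0,-.2035,.062)),v=.1,stop_force=6))
    eoat.command_gripper(.02); manip.sleep(.6); ob=readout.get_obs(); print('squeezed gap',ob['finger_gap'],ob['contact_force'].round(1),invD([ob['eef_pos']]).round(4))
    eoat.command_gripper(.094); manip.sleep(.3); manip.move_l(list(D(0,-.2035,.2)),v=.2)
def lane(nm):
    manip.move_ptp(list(D(-.09,.05,.32)),ori(np.pi/2+YAW)); c=snap('wrist',nm)
    H,S,V=cv2.split(cv2.cvtColor(c['color'],cv2.COLOR_RGB2HSV)); 
    for k,m in (('yellow',(H>22)&(H<33)&(S>115)),('blue',(H>105)&(H<130)&(S>120))):
        n,l,st,ce=cv2.connectedComponentsWithStats((m*255).astype('uint8'))
        for i in range(1,n):
            if st[i,4]>150:
                v,u=np.where(l==i); w=world(c,u,v); print(k,st[i,4],ce[i].round(),'disp',np.median(invD(w),0).round(4),'z',np.median(w[:,2]).round(4))
    print('t',readout.get_obs()['time_s'])
E
python3 - <<'E'
from h import *
lane('ln0'); squeeze(); lane('ln1')
E
```

```text
yellow 1482 [268. 242.] disp [-0.0023  0.0376] z 0.0831
blue 783 [309. 249.] disp [0.0014 0.0947] z 0.1056
t 87.425
touch False
squeezed gap 0.042195050206192956 [0.6 6.1 1.9] [[ 0.0003 -0.2019]]
yellow 536 [198. 229.] disp [-0.0105 -0.0708] z 0.0514
yellow 679 [254. 240.] disp [-0.0013  0.017 ] z 0.0785
blue 1562 [296. 247.] disp [0.0016 0.078 ] z 0.0964
t 97.95
```

```bash
cat >> h.py <<'E'
def serve(q):
    o=ori(YAW-np.pi/2); eoat.command_gripper(.056)
    manip.move_ptp(list(D(0,-.083,.15)),o); print('touch',manip.move_l(list(D(0,-.083,.007)),v=.08,stop_force=6),readout.get_obs()['eef_pos'].round(4))
    eoat.command_gripper(.02); g=readout.get_obs()['finger_gap']; print('gap',g)
    manip.move_l(list(D(0,-.083,.15)),v=.12); print('gap',readout.get_obs()['finger_gap'])
    if g<.035: return
    manip.move_ptp([q[0],q[1],.13],ori(-np.pi/2)); print('gap',readout.get_obs()['finger_gap'])
    print('touch',manip.move_l([q[0],q[1],.003],v=.1,stop_force=8)); eoat.command_gripper(.058)
    manip.move_l([q[0],q[1],.15],v=.15); print('t',readout.get_obs()['time_s'])
E
python3 - <<'E'
from h import *
c=load('top0'); p=world(c,[355,411.5,412.5,357],[231.5,230,279.5,281],z=.045)[:,:2]; print(p.round(4),p.mean(0),np.linalg.norm(np.diff(p,axis=0),axis=1))
c=load('wg'); p2=world(c,[105,225,232,121],[61,55,158,163],z=.045)[:,:2]; print(p2.round(4),p2.mean(0))
m=p.mean(0)
serve([m[0],m[1]-.038])
eoat.command_gripper(.094); lane('ln2')
c=snap('top','top3'); print(tins(c,(350,418,225,285)))
E
```

```text
[[ 0.4977 -0.2256]
 [ 0.5013 -0.3973]
 [ 0.3529 -0.3951]
 [ 0.3498 -0.2281]] [ 0.4254112  -0.31153934] [0.17176787 0.14837131 0.16704396]
[[ 0.3555 -0.3921]
 [ 0.3549 -0.2221]
 [ 0.4977 -0.222 ]
 [ 0.499  -0.3911]] [ 0.4267736  -0.30683316]
touch False [ 0.6225 -0.0936  0.0077]
gap 0.04131107709940979
gap 0.04111671400675636
gap 0.041480784296895945
touch False
t 109.1
yellow 1047 [ 18. 110.] disp [-0.1919 -0.3331] z 0.0421
yellow 672 [255. 240.] disp [-0.0008  0.0174] z 0.0785
blue 1561 [296. 247.] disp [0.0015 0.0777] z 0.0963
t 111.8917
[('yellow', array([ 0.4222, -0.3474]), -0.005)]
```

Tin 1 sits in the tray where it was released, so I'll serve the second.

```bash
python3 - <<'E'
from h import *
squeeze(); lane('ln3'); serve([.426,-.272]); eoat.command_gripper(.094)
manip.move_ptp(list(D(-.09,-.15,.32)),ori(np.pi/2+YAW)); snap('wrist','fin'); 
lane('ln4'); manip.move_ptp([.2,.35,.3],ori(1.57)); c=snap('top','top4'); print(tins(c,(350,418,225,285)))
E
```

```text
touch False
squeezed gap 0.042417025050206884 [1.5 6.3 1.9] [[ 0.0003 -0.2019]]
yellow 1041 [ 18. 109.] disp [-0.1922 -0.3331] z 0.0423
yellow 511 [198. 230.] disp [-0.0088 -0.0691] z 0.051
blue 1475 [269. 243.] disp [0.0015 0.039 ] z 0.0825
t 121.9333
touch False [ 0.6225 -0.0936  0.0077]
gap 0.04169273851305911
gap 0.04130836038036345
gap 0.04162412523849429
touch False
t 132.8917
yellow 981 [ 68. 109.] disp [-0.1914 -0.2572] z 0.0431
yellow 1045 [ 18. 109.] disp [-0.1923 -0.3333] z 0.0421
blue 1473 [269. 243.] disp [0.0012 0.0396] z 0.0828
t 136.925
[('yellow', array([ 0.4249, -0.2704]), 0.01), ('yellow', array([ 0.4216, -0.3468]), None)]
```

View pics/fin.png

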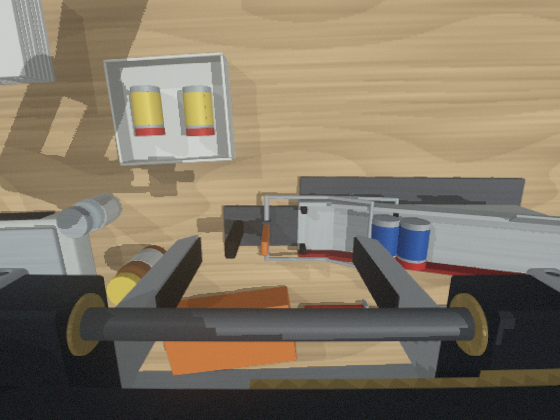

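View pics/top4.png

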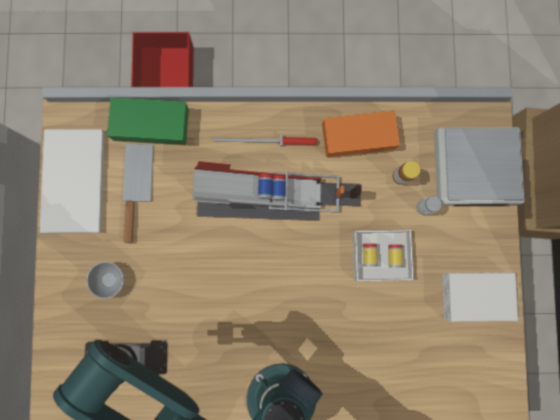

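Both yellow tins lie in the tray, at (371,254) and (397,256). The two blue tins are queued in the lane at (265–279,187), lids to the red wall. The trigger at (340,190) is back at rest, and the bystanders have not moved. I'm handing in.

```bash
python3 -c "
from h import *
manip.sign_off(); print(readout.get_obs()['time_s'])"
```

```text
the job is handed in; nothing more can be done
the job is handed in; nothing more can be done
```

The job is done and handed in at about 138 s. All four tins on the counter (two yellow, two blue) went into the lane, yellows first, with their red lids to the red wall. I then served the two yellow tins one at a time with full squeezes; the gripper closed to about 42 mm each time. After each release I moved the tin from the trough to the tray.

**Last checks:** Both yellow tins lie in the white tray. The two blue tins are queued at the gate with their lids to the red wall. The trigger looks released, the trough is empty and the other things on the counter have not moved.

**What went wrong or disagreed:**
- **Fingertip position:** The camera showed the fingertips about 14 mm behind the reported TCP, not 14 mm ahead as stated. My first grasp closed on nothing, and the second held a yellow tin too high. I set it down and worked about 28 mm lower from then on.
- **Moved tin:** One blue tin ended up against the second yellow one part-way through. I lifted the yellow clear by its ends, set it down and picked it up again.
- **Lid offset:** For the two tins held with the far end hidden (the second yellow and the last blue), I could not measure how well they were centred before release. The queued tins show their lids on the correct side.

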